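# Seat the winder plate on its drive pin

### The job

The round metal plate of the ribbon winder is riding high on its spindle because the notch in its rim is not over the orange drive pin. With the fingertips only, push the plate's black finger peg round until the notch is over the pin, then press the plate down at its hub until it is fully home with the pin standing in the notch, and let go. Do not pull the plate up, and leave the other things on the bench standing where they are.

Things in the scene. Friction and masses are not known exactly. Their poses are not given: they have to be found in the camera images.
- winder: The winder's base, fixed to the bench: a grey round housing 224 mm across and 50 mm high, with a blue control box (75 x 70 x 40 mm high) at its +y side reaching 170 mm from the axis. Origin: on the bench, under the vertical spindle axis. Its +x axis points to the drive pin; a fixed orange pointer tab on the housing (17 mm long, 14 mm wide, top 64 mm above the bench, 90 to 107 mm from the axis) stands just outside the plate in the same direction.
- pin (a point): Top of the orange drive pin, upright on the housing, 9 mm in diameter with a rounded top, 83 mm from the spindle axis, top 64 mm above the bench. It does not move. The raised plate clears it by 4 mm; unless the notch is over it the plate is stopped by it.
- notch (a point): Middle of the notch in the plate's rim, 83 mm from the spindle axis and at half the plate's thickness. The notch is an open slot 15 mm wide and about 10 mm deep in from the rim, with a black line (4 x 20 mm) on the plate at each side of its inner end. It turns with the plate.
- peg_top (a point): Centre of the top of the black finger peg, an upright cylinder 18 mm in diameter that stands 25 mm above the plate, 55 mm from the spindle axis, exactly opposite the notch. At the start its top is 99 mm above the bench. Pushed sideways at the peg (1 to 2 N) the plate turns either way without end, and it stays at the angle where it is left.
- hub_top (a point): Centre of the flat top of the dark hub, 40 mm in diameter, in the middle of the plate on the spindle axis; 12 mm above the plate's top face. At the start it is 86 mm above the bench, with the plate home 72 mm. The bare metal plate is 170 mm across and 6 mm thick (7 mm at the rim); its top face is 74 mm above the bench at the start.
- plate_lift (a joint): How far the plate has been pressed down along the spindle from its start height, in m: 0 at the start, about 0.004 when it sits on the pin's top, 0.014 fully home on its stop. Negative when pulled up. It is a friction fit with no spring: some 3 N pushes it down, some 9 N pulls it up, and it stays at the height where it is left.
- spool: A bystander: empty white spool, 64 mm in diameter, 50 mm high, standing upright. Origin: centre of its underside.
- giftbox: A bystander: closed cardboard box 70 x 50 x 45 mm high. Origin: centre of its underside.
- core: A bystander: open cardboard tube, 72 mm in diameter, 55 mm high, standing upright. Origin: centre of its underside.

How it is judged:
At the end, for the whole second after the job is handed in: The plate is pressed at least 11.5 mm down from its start height, the middle of its notch is within 6 mm (horizontally) of the pin's axis, and the spool, box and tube stand upright and at rest within 20 mm of where they began (value of joint plate_lift above 0.0115 m and horizontal distance between notch and pin below 0.006 m and linear speed of each of spool, giftbox, core below 0.02 m/s and distance of each of spool, giftbox, core from where it was at the start of the episode below 0.02 m and angle between each of spool, giftbox, core's own z axis and vertical below 0.2 rad); the robot touches nothing.
It fails at once if the plate was pulled up more than 5 mm above its start height (value of joint plate_lift below -0.005 m).
It fails at once if an empty white ribbon spool was lifted, tipped or pushed out of place (distance of spool from where it was at the start of the episode above 0.02 m or angle between spool's own z axis and vertical above 0.2 rad).
It fails at once if a small closed cardboard box was lifted, tipped or pushed out of place (distance of giftbox from where it was at the start of the episode above 0.02 m or angle between giftbox's own z axis and vertical above 0.2 rad).
It fails at once if a short open cardboard tube was lifted, tipped or pushed out of place (distance of core from where it was at the start of the episode above 0.02 m or angle between core's own z axis and vertical above 0.2 rad).
It also fails if it takes over 45 s, if anything falls off the work surface, if the arm or the gripper's body presses on something with over 40 N, if the wrist force passes 120 N, or if a joint passes its speed limit or range.

### The arm

A 6-joint arm with a two-finger parallel gripper is mounted at the origin on the work surface. World frame = base frame: x ahead of the robot, y to its left, z up, the work surface at z = 0. Lengths are in m, angles in rad, forces in N, time in s.
With the tool pointing down it reaches from about 0.35 to 0.8 m from the base axis. Payload 7.3 kg.
Tool frame: the origin (TCP) lies midway between the tips of the shut fingers; the grasp point (between the pads) lies 19 mm behind it; z points along the fingers, x is the direction in which the jaws open and shut, and the axes are right-handed (so a half turn about z gives the same grasp; the last joint's range is limited). The gripper opens to 85 mm and grips with 20 to 120 N. Pads are 22 mm wide; open, the fingers measure 114 mm over their backs; the gripper's body (76 mm by 85 mm) begins 54 mm behind the grasp point. The pads swing forward as they close: fully open they stand 13 mm farther back than shut.
Start: joints at [1.178, 0.342, 1.524, -0, 1.275, -0.146], TCP at [0.128, 0.509, 0.231] pointing down, gripper open.
Joint ranges: [-2.53, 2.53], [-0.77, 2.02], [0.04, 2.7], [-1, 4.14], [0.28, 2.66], [-3.11, 3.11]. Speed limits (rad/s): [2.57, 2.57, 3.14, 3.14, 3.14, 3.14].

### API

Orientations are given as a 3x3 rotation matrix whose columns are the frame's x, y, z axes.
In Python, from cell import r gives the robot as it stands. The module is installed in compiled form; this text tells all that it offers.
- The arm moves only by the tool move_arm, never from a script. Its argument "plan" is a list of rows, each an object with "translation": the shift along the tool's x, y, z in m, a list of three; "rot": the turn, a rotation vector about the tool's x, y, z in degrees, a list of three; "fingers": the gripper command: -1 is shut, 1 is fully open, values between are in proportion. A call has 1 to 12 rows; each row shifts and turns the pose as measured when the row begins, along the tool's axes as they then stand; what a row does not reach is not made up. A row lasts 1/12 s, in which the tool goes at most 41.7 mm and 7.16 degrees, less where a joint would pass 70% of its speed; a pose out of reach is approached as far as the arm can. A call is refused whole if a number of a shift passes 0.0417 or a number of a turn 7.16, either way. A call with a gripper value outside its range is refused whole. The fingers move at their own pace and stop on an object; "squeeze" is the grip in N (left out, the last holds). Time passes only in rows, so rows that do not move let the fingers close. It gives the time, the measured TCP pose, the force and the opening at its end, in the units of the state.
- r.get_state(): the state, without advancing time (a new reading comes with each control period).
- r.capture(name): name is "scene" or "top"; returns a dict with "pixels" (420x560x3 uint8, blue, green, red), "vertical_fov" (degrees; the focal length in pixels is half the picture's height over the tangent of half this angle, whatever the lens; pixels are square), "cx", "cy" (the principal point, pixels), "view" (4x4, takes a point from world to camera coordinates). Camera axes: x right, y up, looking along -z (the intrinsics and any distortion apply to the point x, -y, -z); pixel columns grow to the right and rows downward; lengths in m; the calibration is good to about 2 mm. A picture is of the moment at which its call begins. There is no depth.
- r.finish_job(): hands the job in, once; it reports no verdict.
Trained networks look in a picture, given as the dict that the camera call returned (one of the last four; its "shot" number tells which), for a name from the list of things; names that differ only in an ending like _2 or _b are one class to them, and where a whole thing is asked for, a point or a joint stands for the part that bears it (a point fixed in the world has none). Each returns a list of dicts, best first, with "confidence" (0 to 1); they miss things now and then, are a little off and sometimes report something else, mostly with a low value. They report only what shows in the picture. A call takes as long as a camera call.
- r.cut_out(picture, target): "mask" (420x560 bool, what is visible of it).
- r.place_of(picture, target): "position" ([x, y, z] in m, in the coordinates of the camera as it stood for that picture, good to about 4 mm: a listed point, or the origin of a listed thing).
The state is a dict: "clock": time; "joint_positions": joint angles; "joint_velocities": joint speeds; "joint_efforts": joint torques, N m; "eef_pos": TCP position; "ee_rot": TCP orientation; "contact_force": force on the tool from outside, world axes, zero at the start; "torque": the same for the moment, N m; "opening": opening from 0.0 (shut) to 1.0 (fully open).
Only numpy, scipy, OpenCV 4.12 (cv2) and the standard library are available. Lean on these libraries where they do the work, as an engineer would, in place of code of your own. Each camera call takes 0.05 s, during which the arm holds its last target.

## Working session

There is one attempt and no reset: what is moved stays moved. The work goes in short steps, Python scripts to look and compute and a tool call to move; the robot and the scene stay as the last step left them, time stands still between calls to the robot, and variables do not carry over. Pictures are saved under pics/ and viewed, and the job is handed in when it is done.

Besides the shell and the picture viewer there is one more tool, called after "Request:" as name(argument=value, ...) on one line, values as JSON. move_arm: Moves the arm, as the interface text tells. Its arguments: {"type":"object","properties":{"plan":{"type":"array"},"squeeze":{"type":"number"}},"required":["plan"]}

```bash
mkdir -p pics
cat > h.py <<'E'
import numpy as np, cv2
from cell import r
def world(cap,p):
    V=np.array(cap["view"]); return np.linalg.inv(V)@np.array([*p,1.0])
def look(cam,names,save=None):
    c=r.capture(cam)
    if save: cv2.imwrite("pics/"+save,c["pixels"])
    for n in names:
        try:
            for d in r.place_of(c,n)[:2]:
                print(cam,n,np.round(world(c,d["position"])[:3],4),round(d["confidence"],2))
        except Exception as e: print(n,e)
    return c
E
python3 - <<'E'
from h import *
N=["winder","pin","notch","peg_top","hub_top","spool","giftbox","core"]
for cam in("scene","top"):
    c=look(cam,N,cam+"0.png"); print({k:v for k,v in c.items() if k!="pixels"})
s=r.get_state();print(s)
E
```

```text
scene winder [0.5218 0.0695 0.0035] 0.72
scene winder [ 0.4172  0.2469 -0.0005] 0.29
scene pin [0.4643 0.1326 0.0635] 0.71
scene notch [0.6021 0.0526 0.0715] 0.77
scene peg_top [0.4697 0.0809 0.0968] 0.9
scene peg_top [ 0.5249  0.0683 -0.0042] 0.32
scene hub_top [0.52   0.0751 0.0881] 0.98
scene spool [4.178e-01 2.471e-01 4.000e-04] 0.87
scene giftbox [ 6.554e-01 -4.900e-02 -2.000e-04] 0.66
scene core [0.6239 0.2304 0.0043] 0.84
{'vertical_fov': 43.52174942364838, 'cx': 275.3844335896553, 'cy': 213.54175467224437, 'view': array([[-0.30860159,  0.95118939,  0.00195055,  0.12280796],
       [-0.67855477, -0.2215848 ,  0.70033106,  0.34476513],
       [ 0.66657969,  0.21479973,  0.71381552, -1.54432597],
       [ 0.        ,  0.        ,  0.        ,  1.        ]]), 'shot': 1}
top winder [0.5188 0.0734 0.0028] 0.69
top pin [0.4676 0.1371 0.0671] 0.96
top notch [0.6051 0.0522 0.0755] 0.94
top peg_top [0.4656 0.0849 0.1012] 0.78
top hub_top [0.5225 0.0749 0.0869] 0.58
top spool [4.194e-01 2.466e-01 2.000e-04] 0.87
top giftbox [ 0.6572 -0.0483 -0.0018] 0.8
top core [0.625  0.2288 0.0009] 0
[... 458 characters left out ...]
5e-05,
        1.27540494e+00, -1.45981291e-01]), 'joint_velocities': array([-0.00069991, -0.00089103,  0.00095125, -0.0001886 , -0.00027371,
        0.00011934]), 'joint_efforts': array([ 1.37033061e-03, -4.33550227e+01, -2.46280378e+01, -1.01300661e-04,
       -7.29186968e-05, -3.80934102e-05]), 'eef_pos': array([0.12826114, 0.5091214 , 0.23135281]), 'ee_rot': array([[ 2.44364925e-01,  9.69683341e-01,  3.85606869e-05],
       [ 9.69683329e-01, -2.44364929e-01,  1.52907490e-04],
       [ 1.57694725e-04,  2.64279499e-08, -9.99999988e-01]]), 'contact_force': array([ 0.63747483, -0.72118986, -0.23163936]), 'torque': array([-0.05542797, -0.00887376,  0.04964957]), 'opening': 0.9987952135694247}
```

View pics/scene0.png

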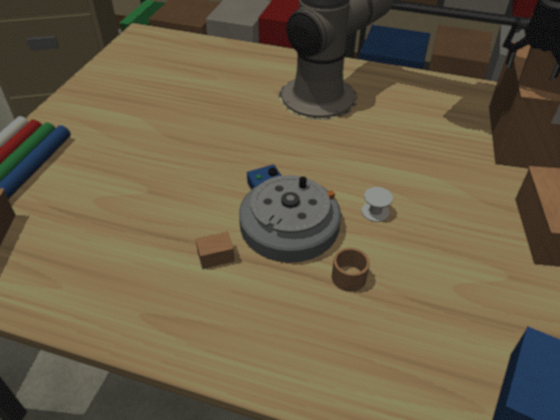

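View pics/top0.png

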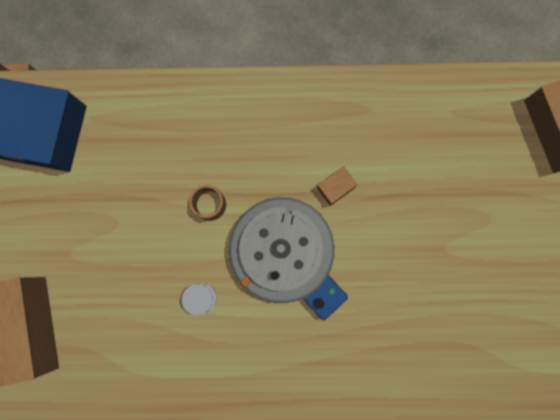

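The views agree: the pin lies at about 132° from the axis and the peg at about 167°. The peg therefore has to turn about 145° counter-clockwise. I'll refine this with pixel measurements.

```bash
cat >> h.py <<'E'
def ray(c,u,v,z):
    f=210/np.tan(np.radians(c["vertical_fov"])/2)
    d=np.array([(u-c["cx"])/f,-(v-c["cy"])/f,-1]); Vi=np.linalg.inv(np.array(c["view"]))
    o=Vi[:3,3]; w=Vi[:3,:3]@d; return o+w*(z-o[2])/w[2]
def proj(c,P):
    f=210/np.tan(np.radians(c["vertical_fov"])/2)
    p=(np.array(c["view"])@np.array([*P,1]))[:3]; return np.array([c["cx"]+f*p[0]/-p[2], c["cy"]-f*p[1]/-p[2]])
def orange(c):
    h=cv2.cvtColor(c["pixels"],cv2.COLOR_BGR2HSV).astype(int)
    m=(h[...,0]<16)&(h[...,0]>5)&(h[...,1]>170)&(h[...,2]>110)
    q=proj(c,[.465,.135,.064]); yy,xx=np.mgrid[:420,:560]
    m&=np.hypot(xx-q[0],yy-q[1])<18
    return xx[m].mean(),yy[m].mean(),m.sum()
def crop(c,name,k=8,R=36,P=(.521,.075,.075)):
    q=proj(c,P).astype(int); im=c["pixels"][q[1]-R:q[1]+R,q[0]-R-10:q[0]+R+10]
    cv2.imwrite("pics/"+name,cv2.resize(im,None,fx=k,fy=k,interpolation=cv2.INTER_CUBIC)); print("crop origin",q[0]-R-10,q[1]-R,"k",k)
E
python3 - <<'E'
from h import *
for cam in("scene","top"):
    c=r.capture(cam); o=orange(c); print(cam,"orange",o,ray(c,o[0],o[1],.064))
    for n,z in(("hub_top",.086),("peg_top",.09)):
        for d in r.cut_out(c,n)[:1]:
            m=d["mask"]; yy,xx=np.nonzero(m); print(n,d["confidence"],m.sum(),xx.mean(),yy.mean(),ray(c,xx.mean(),yy.mean(),z))
    crop(c,cam+"c0.png")
E
```

```text
scene orange (np.float64(330.5), np.float64(192.6875), np.int64(16)) [0.45816546 0.14734559 0.064     ]
hub_top 0.56 3754 290.15823122003195 203.39664358018115 [0.53977337 0.07849809 0.086     ]
peg_top 0.94 3612 290.02574750830564 203.54263565891472 [0.54420867 0.07945989 0.09      ]
crop origin 245 164 k 8
top orange (np.float64(nan), np.float64(nan), np.int64(0)) [nan nan nan]
hub_top 0.81 5402 280.6577193631988 248.39966679007776 [0.52070184 0.07067516 0.086     ]
peg_top 0.83 5430 280.4878453038674 248.49558011049723 [0.52032311 0.07090224 0.09      ]
crop origin 232 212 k 8h.py:26: RuntimeWarning: Mean of empty slice.
  return xx[m].mean(),yy[m].mean(),m.sum()
  ret = ret.dtype.type(ret / rcount)
```

View pics/topc0.png

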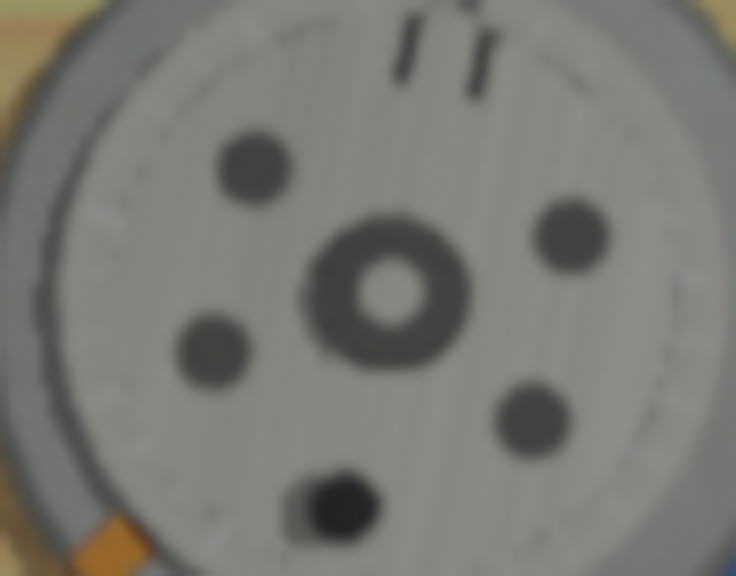

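View pics/scenec0.png

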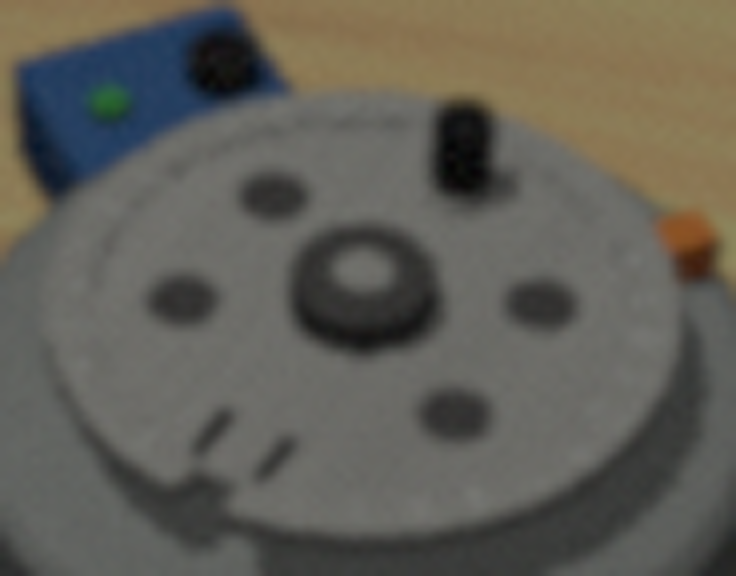

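Run:
```python
from h import *
c=r.capture("top"); crop(c,"topc1.png",k=7,R=42)
g=lambda u,v:(232+(u+.5)/8-.5,212+(v+.5)/8-.5)
H=ray(c,*g(391,292),.086); P=ray(c,*g(343,507),.099)
L1=ray(c,*g(408,48),.074);L2=ray(c,*g(482,65),.074)
for n,X in(("hub",H),("peg",P),("L1",L1),("L2",L2)):
    d=X-H; print(n,X,np.hypot(*d[:2]),np.degrees(np.arctan2(d[1],d[0])))
for X in((255,169),(571,236),(532,421),(213,352)):
    print(ray(c,*g(*X),.074))
```

```text
crop origin 226 206 k 7
hub [0.52138512 0.07111309 0.086     ] 0.0 0.0
peg [0.46793393 0.08303689 0.099     ] 0.054765013106894196 167.4244620660478
L1 [0.5845598 0.0665477 0.074    ] 0.06333942706036864 -4.133363886266804
L2 [0.57993168 0.04757228 0.074     ] 0.06310205612102035 -21.90441803520963
[0.5538304  0.10605413 0.074     ]
[0.53572692 0.02535633 0.074     ]
[0.48885929 0.03593929 0.074     ]
[0.50721341 0.11696248 0.074     ]
```

View pics/topc1.png

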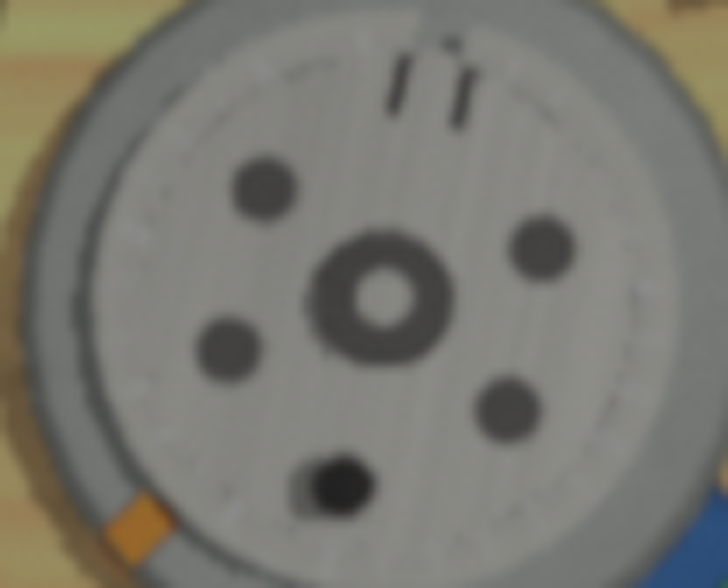

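Run:
```python
from h import *
c=r.capture("top"); 
g=lambda u,v,k=7,o=(226,206):(o[0]+(u+.5)/k-.5,o[1]+(v+.5)/k-.5)
H=ray(c,*g(384,298),.086)
O=ray(c,*g(140,529),.064); d=O-H; print(H,O,np.hypot(*d[:2]),np.degrees(np.arctan2(d[1],d[0])))
P=ray(c,*g(343,486),.099);print(P)
c=r.capture("scene"); s=lambda u,v:g(u,v,8,(245,164))
H=ray(c,*s(363,268),.086);
for n,u,v,z in(("O",688,234,.064),("peg",464,113,.099),("hole",272,194,.074),("hole",540,304,.074),("hole",181,299,.074),("hole",456,413,.074)):
    O=ray(c,*s(u,v),z); d=O-H; print(n,H,O,np.hypot(*d[:2]),np.degrees(np.arctan2(d[1],d[0])))
```

```text
[0.52122365 0.07113249 0.086     ] [0.45564554 0.14373574 0.064     ] 0.09783516896578645 132.08958990787502
[0.46780887 0.08277333 0.099     ]
O [0.52148962 0.07247028 0.086     ] [0.45851434 0.14757284 0.064     ] 0.09801164004764033 129.98063493086534
peg [0.52148962 0.07247028 0.086     ] [0.46777757 0.08456806 0.099     ] 0.055057617949912874 167.30685231955567
hole [0.52148962 0.07247028 0.086     ] [0.48902397 0.03674832 0.074     ] 0.04827086970361002 -132.26591037727135
hole [0.52148962 0.07247028 0.086     ] [0.50802723 0.11820232 0.074     ] 0.047672378813748764 106.40314448712908
hole [0.52148962 0.07247028 0.086     ] [0.53606792 0.02617247 0.074     ] 0.04853878805816893 -72.52178593619949
hole [0.52148962 0.07247028 0.086     ] [0.55424663 0.10804208 0.074     ] 0.04835674659060607 47.35896210259818
```

Request:
move_arm(plan=[{"translation":[-0.0236,0.031,0],"rot":[0,0,0],"fingers":-0.3},{"translation":[-0.0236,0.031,0],"rot":[0,0,0],"fingers":-0.3},{"translation":[-0.0236,0.031,0],"rot":[0,0,0],"fingers":-0.3},{"translation":[-0.0236,0.031,0],"rot":[0,0,0],"fingers":-0.3},{"translation":[-0.0236,0.031,0],"rot":[0,0,0],"fingers":-0.3},{"translation":[-0.0236,0.031,0],"rot":[0,0,0],"fingers":-0.3},{"translation":[-0.0236,0.031,0],"rot":[0,0,0],"fingers":-0.3},{"translation":[-0.0236,0.031,0],"rot":[0,0,0],"fingers":-0.3},{"translation":[-0.0236,0.031,0],"rot":[0,0,0],"fingers":-0.3},{"translation":[-0.0236,0.031,0],"rot":[0,0,0],"fingers":-0.3},{"translation":[-0.0236,0.031,0],"rot":[0,0,0],"fingers":-0.3},{"translation":[-0.0236,0.031,0],"rot":[0,0,0],"fingers":-0.3}])

```text
clock: 2.35
eef_pos: [0.4284, 0.1344, 0.2314]
ee_rot: [[0.23, 0.973, 0.005], [0.973, -0.23, 0.006], [0.006, 0.003, -1.0]]
contact_force: [1.1, -0.2, -0.1]
opening: 0.349
```

Request:
move_arm(plan=[{"translation":[0,0,0],"rot":[0,0,7.1],"fingers":-0.3},{"translation":[0,0,0],"rot":[0,0,7.1],"fingers":-0.3},{"translation":[0,0,0],"rot":[0,0,7.1],"fingers":-0.3},{"translation":[0,0,0],"rot":[0,0,7.1],"fingers":-0.3},{"translation":[0,0,0],"rot":[0,0,7.1],"fingers":-0.3},{"translation":[0,0,0],"rot":[0,0,7.1],"fingers":-0.3},{"translation":[0,0,0],"rot":[0,0,7.1],"fingers":-0.3},{"translation":[0,0,0],"rot":[0,0,7.1],"fingers":-0.3},{"translation":[0,0,0],"rot":[0,0,7.1],"fingers":-0.3},{"translation":[0,0,0],"rot":[0,0,7.1],"fingers":-0.3},{"translation":[0,0,0],"rot":[0,0,7.1],"fingers":-0.3},{"translation":[0,0,0],"rot":[0,0,7.1],"fingers":-0.3}])

```text
clock: 3.35
eef_pos: [0.435, 0.1248, 0.2317]
ee_rot: [[0.986, -0.166, 0.008], [-0.166, -0.986, 0.004], [0.007, -0.005, -1.0]]
contact_force: [-0.2, -0.1, -0.5]
opening: 0.348
```

Request:
move_arm(plan=[{"translation":[0,0,0],"rot":[0,0,7.1],"fingers":-0.3},{"translation":[0,0,0],"rot":[0,0,7.1],"fingers":-0.3},{"translation":[0,0,0],"rot":[0,0,7.1],"fingers":-0.3},{"translation":[0,0,0],"rot":[0,0,7.1],"fingers":-0.3},{"translation":[0,0,0],"rot":[0,0,7.1],"fingers":-0.3},{"translation":[0,0,0],"rot":[0,0,7.1],"fingers":-0.3},{"translation":[0,0,0],"rot":[0,0,7.1],"fingers":-0.3},{"translation":[0,0,0],"rot":[0,0,7.1],"fingers":-0.3},{"translation":[0,0,0],"rot":[0,0,7.1],"fingers":-0.3},{"translation":[0,0,0],"rot":[0,0,7.1],"fingers":-0.3},{"translation":[0,0,0],"rot":[0,0,7.1],"fingers":-0.3},{"translation":[0,0,0],"rot":[0,0,7.1],"fingers":-0.3}])

```text
clock: 4.35
eef_pos: [0.4351, 0.1248, 0.2326]
ee_rot: [[-0.095, -0.995, 0.01], [-0.995, 0.095, 0.004], [-0.005, -0.01, -1.0]]
contact_force: [-0.3, 0.1, 0.4]
opening: 0.35
```

Request:
move_arm(plan=[{"translation":[0,0,0],"rot":[0,0,7.1],"fingers":-0.3},{"translation":[0.0165,-0.0205,0],"rot":[0,0,0],"fingers":-0.3},{"translation":[0.0165,-0.0205,0],"rot":[0,0,0],"fingers":-0.3},{"translation":[0,0,0.035],"rot":[0,0,0],"fingers":-0.3},{"translation":[0,0,0.035],"rot":[0,0,0],"fingers":-0.3},{"translation":[0,0,0.035],"rot":[0,0,0],"fingers":-0.3},{"translation":[0,0,0.01],"rot":[0,0,0],"fingers":-0.3},{"translation":[0,0,0],"rot":[0,0,0],"fingers":-0.3}])

```text
clock: 5.02
eef_pos: [0.4738, 0.0821, 0.1166]
ee_rot: [[-0.228, -0.974, 0.021], [-0.974, 0.228, 0.004], [-0.009, -0.019, -1.0]]
contact_force: [0.3, -0.4, 0.3]
opening: 0.352
```

Run:
```python
from h import *
s=r.get_state();R=s["ee_rot"];print(s["eef_pos"],np.degrees(np.arctan2(R[1,0],R[0,0])),s["opening"])
t=np.array([.4677,.0838,.080]);print("tool delta",R.T@(t-s["eef_pos"]))
for n in("scene","top"): crop(r.capture(n),n+"c2.png",k=8,R=36)
```

```text
[0.47380539 0.08209549 0.11661196] -103.15335324049227 0.3523160286943019
tool delta [4.99140138e-05 7.03695663e-03 3.64841790e-02]
crop origin 245 164 k 8
crop origin 232 212 k 8
```

View pics/scenec2.png

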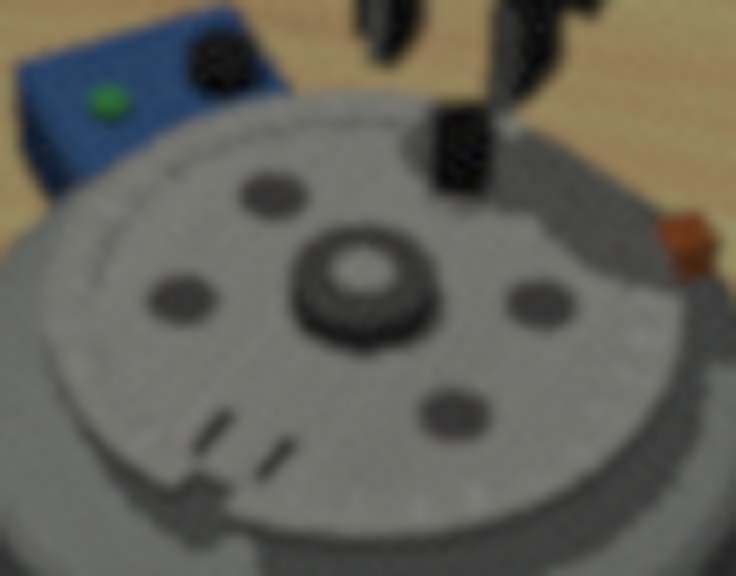

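Request:
move_arm(plan=[{"translation":[0,0.007,0],"rot":[-1.1,0.5,0],"fingers":-0.3},{"translation":[0,0,0.01],"rot":[0,0,0],"fingers":-0.3},{"translation":[0,0,0.0],"rot":[0,0,0],"fingers":-0.3}])

```text
clock: 5.37
eef_pos: [0.4696, 0.0843, 0.1113]
ee_rot: [[-0.227, -0.974, 0.008], [-0.974, 0.227, -0.0], [-0.001, -0.008, -1.0]]
contact_force: [0.4, -1.2, -0.3]
opening: 0.353
```

Run:
```python
from h import *
s=r.get_state();R=s["ee_rot"];print(s["eef_pos"],np.degrees(np.arctan2(R[1,0],R[0,0])),R[2],s["contact_force"])
t=np.array([.4677,.0838,.080]);print("tool delta",R.T@(t-s["eef_pos"]))
crop(r.capture("scene"),"scenec3.png",k=8,R=36)
```

```text
[0.46958605 0.08425153 0.111313  ] -103.12288184741965 [-0.00148555 -0.00761389 -0.99996991] [ 0.39564033 -1.1545646  -0.28236205]
tool delta [0.00091447 0.00197264 0.03129757]
crop origin 245 164 k 8
```

View pics/scenec3.png

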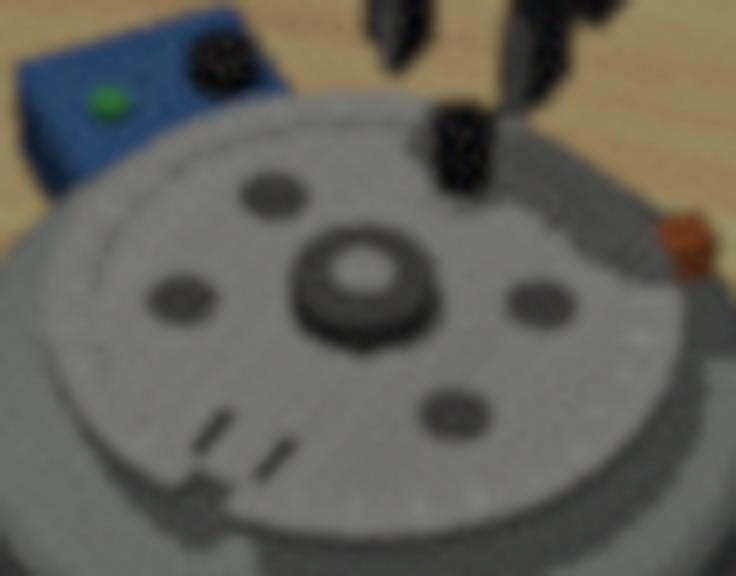

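Request:
move_arm(plan=[{"translation":[0.001,0.002,0.01],"rot":[0,0,0],"fingers":-0.3},{"translation":[0,0,0.01],"rot":[0,0,0],"fingers":-0.3},{"translation":[0,0,0.01],"rot":[0,0,0],"fingers":-0.3},{"translation":[0,0,0.005],"rot":[0,0,0],"fingers":-0.3},{"translation":[0,0,0],"rot":[0,0,0],"fingers":-0.3}])

```text
clock: 5.83
eef_pos: [0.4712, 0.0843, 0.0795]
ee_rot: [[-0.226, -0.974, 0.018], [-0.974, 0.226, -0.0], [-0.004, -0.018, -1.0]]
contact_force: [-0.3, -0.6, -0.2]
opening: 0.35
```

Run:
```python
from h import *
s=r.get_state();R=s["ee_rot"];print(s["eef_pos"],np.degrees(np.arctan2(R[1,0],R[0,0])),R[2],s["contact_force"])
t=np.array([.4677,.0838,.080]);print("tool delta",R.T@(t-s["eef_pos"]))
crop(r.capture("scene"),"scenec4.png",k=8,R=36)
```

```text
[0.47118939 0.08425112 0.07952473] -103.06525337551443 [-0.00409329 -0.01773999 -0.99983426] [-0.27277667 -0.61323228 -0.24150917]
tool delta [ 0.0012263   0.00328804 -0.00053871]
crop origin 245 164 k 8
```

View pics/scenec4.png

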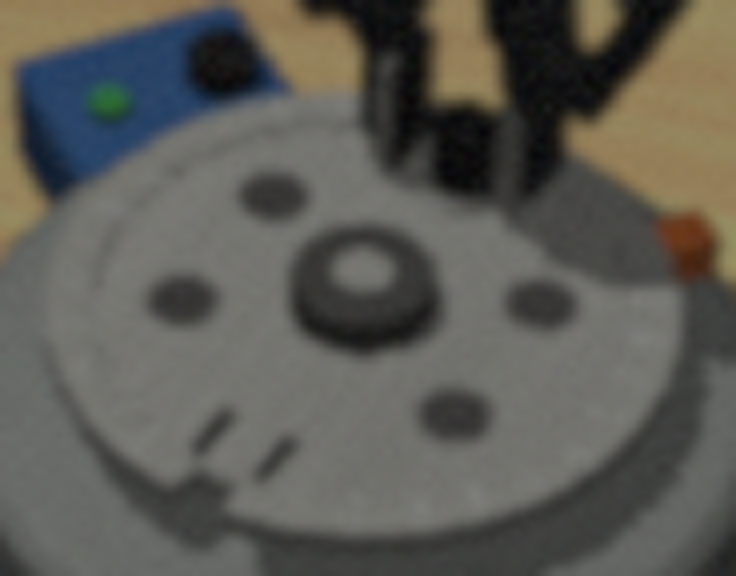

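```bash
cat >> h.py <<'E'
def pol():
    s=r.get_state();R=s["ee_rot"];p=s["eef_pos"];d=p[:2]-np.array([.5214,.0718])
    a=np.degrees(np.arctan2(d[1],d[0]))%360; x=np.degrees(np.arctan2(R[1,0],R[0,0]))%360
    t=R.T@np.array([0,0,-1.])
    print("t %.2f rad %.4f ang %.1f toolx-90 %.1f z %.4f tiltfix %.1f %.1f F"%(s["clock"],np.hypot(*d),a,(x-90)%360,p[2],np.degrees(-t[1]),np.degrees(t[0])),np.round(s["contact_force"],1),round(s["opening"],3))
E
python3 -c "
from h import *
pol()"
```

```text
t 5.88 rad 0.0516 ang 166.0 toolx-90 166.9 z 0.0799 tiltfix -1.0 0.2 F [ 0.4  0.1 -0.3] 0.349
```

Request:
move_arm(plan=[{"translation":[0.0045,0.002,-0.002],"rot":[-1,0.2,-5],"fingers":-0.3},{"translation":[0.0053,0.001,0],"rot":[0,0,-5.5],"fingers":-0.3},{"translation":[0.0053,0,0],"rot":[0,0,-5.5],"fingers":-0.3},{"translation":[0.0053,-0.0003,0],"rot":[0,0,-5.5],"fingers":-0.3}])

```text
clock: 6.22
eef_pos: [0.4681, 0.0655, 0.0844]
ee_rot: [[0.161, -0.987, 0.004], [-0.987, -0.161, 0.001], [-0.0, -0.004, -1.0]]
contact_force: [0.1, 1.0, -1.0]
opening: 0.353
```

```bash
python3 -c "
from h import *
pol()"
```

```text
t 6.22 rad 0.0537 ang 186.7 toolx-90 189.3 z 0.0844 tiltfix -0.2 0.0 F [ 0.1  1.  -1. ] 0.353
```

Request:
move_arm(plan=[{"translation":[0.0058,0,0.001],"rot":[-0.2,0,-5],"fingers":-0.3},{"translation":[0.0055,0,0.001],"rot":[0,0,-5.3],"fingers":-0.3},{"translation":[0.0055,0,0],"rot":[0,0,-5.5],"fingers":-0.3},{"translation":[0.0055,-0.0003,0],"rot":[0,0,-5.5],"fingers":-0.3},{"translation":[0.0055,-0.0003,0],"rot":[0,0,-5.5],"fingers":-0.3},{"translation":[0.0055,-0.0003,0],"rot":[0,0,-5.5],"fingers":-0.3}])

```text
clock: 6.72
eef_pos: [0.482, 0.0357, 0.0864]
ee_rot: [[0.685, -0.728, 0.002], [-0.728, -0.685, 0.002], [-0.0, -0.003, -1.0]]
contact_force: [-1.0, 1.0, -2.2]
opening: 0.352
```

```bash
python3 -c "
from h import *
pol(); crop(r.capture('scene'),'scenec5.png')"
```

```text
t 6.72 rad 0.0534 ang 222.5 toolx-90 223.3 z 0.0864 tiltfix -0.2 0.0 F [-1.   1.  -2.2] 0.352
crop origin 245 164 k 8
```

View pics/scenec5.png

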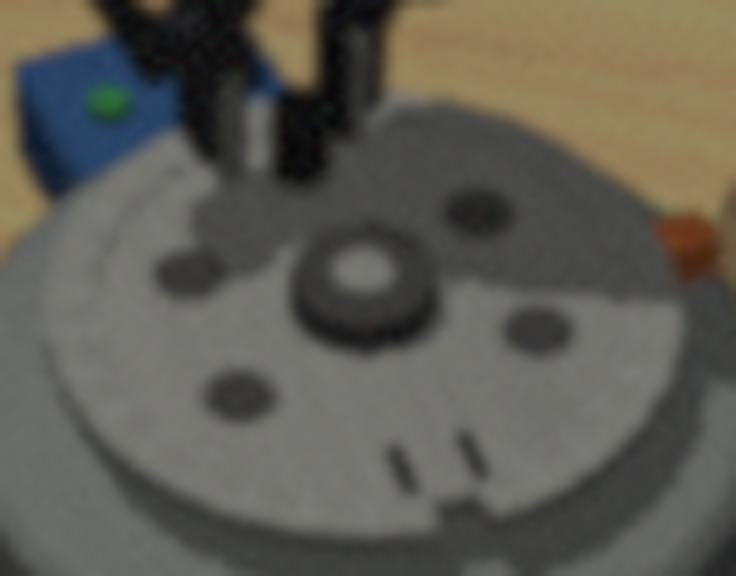

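Request:
move_arm(plan=[{"translation":[0.0055,0.0005,0.002],"rot":[-0.2,0,-5.5],"fingers":-0.3},{"translation":[0.0055,0,0.002],"rot":[0,0,-5.5],"fingers":-0.3},{"translation":[0.0055,0,0.001],"rot":[0,0,-5.5],"fingers":-0.3},{"translation":[0.0055,0,0.001],"rot":[0,0,-5.5],"fingers":-0.3},{"translation":[0.0055,-0.0003,0.001],"rot":[0,0,-5.5],"fingers":-0.3},{"translation":[0.0055,-0.0003,0.0005],"rot":[0,0,-5.5],"fingers":-0.3}])

```text
clock: 7.27
eef_pos: [0.5105, 0.0182, 0.0827]
ee_rot: [[0.975, -0.222, 0.002], [-0.222, -0.975, -0.0], [0.002, -0.0, -1.0]]
contact_force: [-1.9, 0.1, -0.2]
opening: 0.348
```

```bash
python3 -c "
from h import *
pol()"
```

```text
t 7.27 rad 0.0547 ang 258.5 toolx-90 257.2 z 0.0827 tiltfix -0.0 -0.1 F [-1.9  0.1 -0.2] 0.348
```

Request:
move_arm(plan=[{"translation":[0.0055,0,0],"rot":[0,0,-5.8],"fingers":-0.3},{"translation":[0.0055,0,0],"rot":[0,0,-5.8],"fingers":-0.3},{"translation":[0.0055,0,0],"rot":[0,0,-5.8],"fingers":-0.3},{"translation":[0.0055,0,0],"rot":[0,0,-5.5],"fingers":-0.3},{"translation":[0.0055,-0.0003,0],"rot":[0,0,-5.5],"fingers":-0.3},{"translation":[0.0055,-0.0003,0],"rot":[0,0,-5.5],"fingers":-0.3},{"translation":[0.0055,-0.0003,0],"rot":[0,0,-5.5],"fingers":-0.3},{"translation":[0,0,0],"rot":[0,0,0],"fingers":-0.3}])

```text
clock: 7.93
eef_pos: [0.5483, 0.0227, 0.0859]
ee_rot: [[0.886, 0.464, -0.0], [0.464, -0.886, -0.001], [-0.0, 0.001, -1.0]]
contact_force: [-0.1, -0.1, 1.0]
opening: 0.348
```

```bash
python3 -c "
from h import *
pol()
for n in('scene','top'): crop(r.capture(n),n+'c6.png',k=7,R=42)"
```

```text
t 7.93 rad 0.0560 ang 298.7 toolx-90 297.6 z 0.0859 tiltfix 0.1 0.0 F [-0.1 -0.1  1. ] 0.348
crop origin 239 158 k 7
crop origin 226 206 k 7
```

View pics/scenec6.png

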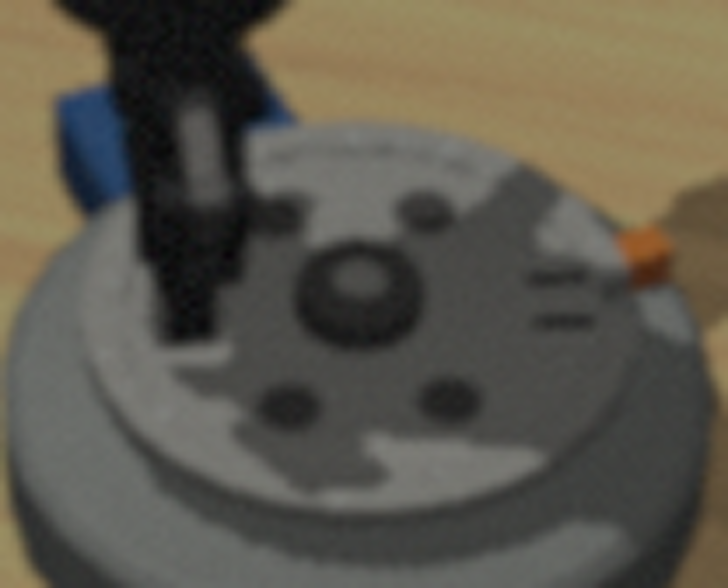

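View pics/topc6.png

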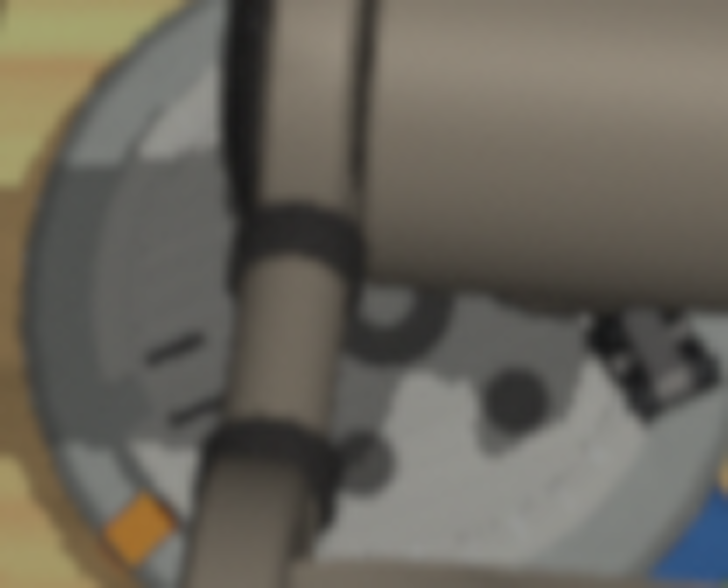

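```bash
cat >> h.py <<'E'
def ang(c,o,k,uv,z,A):
    X=ray(c,o[0]+(uv[0]+.5)/k-.5,o[1]+(uv[1]+.5)/k-.5,z); d=X[:2]-np.array(A); print(uv,np.round(X,4),"r %.4f a %.1f"%(np.hypot(*d),np.degrees(np.arctan2(d[1],d[0]))%360))
E
python3 -c "
from h import *
c=r.capture('scene')
for p,z in(((562,279),.074),((566,321),.074),((564,300),.074),((280,214),.074),((425,212),.074),((290,407),.074),((449,399),.074),((644,243),.064)): ang(c,(239,158),7,p,z,(.5215,.0725))
c=r.capture('top')
for p,z in(((175,349),.074),((200,410),.074),((515,400),.074),((140,529),.064)): ang(c,(226,206),7,p,z,(.5213,.0711))
"
```

```text
(562, 279) [0.4911 0.1288 0.074 ] r 0.0640 a 118.4
(566, 321) [0.5087 0.1347 0.074 ] r 0.0635 a 101.7
(564, 300) [0.4999 0.1317 0.074 ] r 0.0631 a 110.0
(280, 214) [0.49   0.0371 0.074 ] r 0.0474 a 228.4
(425, 212) [0.475  0.0801 0.074 ] r 0.0471 a 170.7
(290, 407) [0.5697 0.0657 0.074 ] r 0.0487 a 352.0
(449, 399) [0.5518 0.1098 0.074 ] r 0.0481 a 51.0
(644, 243) [0.4569 0.1472 0.064 ] r 0.0988 a 130.9
(175, 349) [0.5077 0.1325 0.074 ] r 0.0629 a 102.5
(200, 410) [0.4899 0.1252 0.074 ] r 0.0626 a 120.1
(515, 400) [0.4918 0.0337 0.074 ] r 0.0476 a 231.7
(140, 529) [0.4556 0.1437 0.064 ] r 0.0979 a 132.1
```

Request:
move_arm(plan=[{"translation":[0.0053,-0.0005,0.002],"rot":[0,0,-5.5],"fingers":-0.3},{"translation":[0.0053,-0.0005,0.001],"rot":[0,0,-5.5],"fingers":-0.3},{"translation":[0.0053,-0.0003,0],"rot":[0,0,-5.5],"fingers":-0.3},{"translation":[0.002,-0.0003,0],"rot":[0,0,-2],"fingers":-0.3},{"translation":[0,0,0],"rot":[0,0,0],"fingers":-0.3}])

```text
clock: 8.55
eef_pos: [0.5599, 0.0327, 0.0834]
ee_rot: [[0.695, 0.719, -0.002], [0.719, -0.695, -0.002], [-0.003, 0.0, -1.0]]
contact_force: [-0.1, 0.4, 0.9]
opening: 0.351
```

```bash
python3 -c "
from h import *
pol()
for n in('scene','top'): crop(r.capture(n),n+'c7.png',k=7,R=42)"
```

```text
t 8.55 rad 0.0549 ang 314.6 toolx-90 316.0 z 0.0834 tiltfix 0.0 0.2 F [-0.1  0.4  0.9] 0.351
crop origin 239 158 k 7
crop origin 226 206 k 7
```

View pics/scenec7.png

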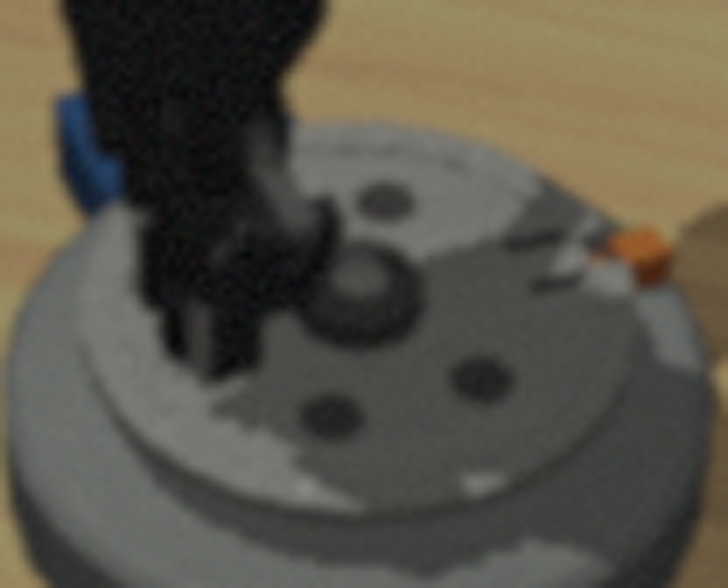

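View pics/topc7.png

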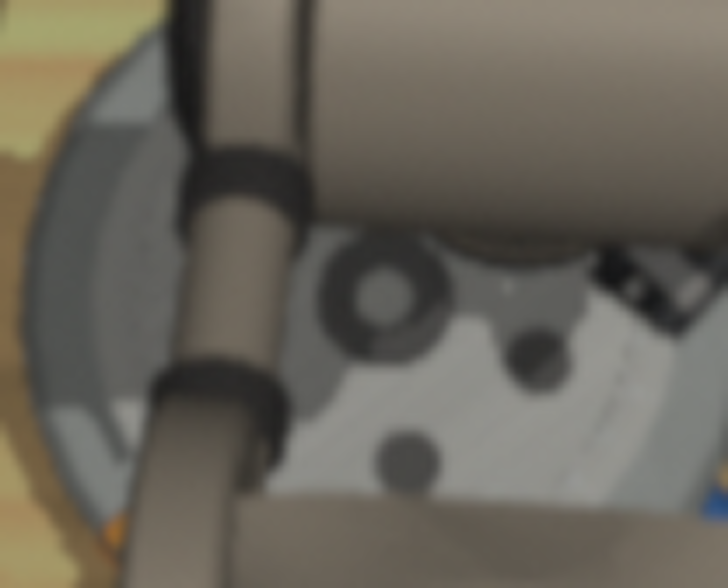

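```bash
python3 -c "
from h import *
c=r.capture('scene')
for p,z in(((535,240),.074),((557,285),.074),((385,201),.074),((330,416),.074),((482,380),.074)): ang(c,(239,158),7,p,z,(.5215,.0725))
c=r.capture('top')
for p,z in(((408,463),.074),((538,360),.074)): ang(c,(226,206),7,p,z,(.5213,.0711))
"
```

```text
(535, 240) [0.4767 0.1163 0.074 ] r 0.0627 a 135.6
(557, 285) [0.4942 0.128  0.074 ] r 0.0619 a 116.2
(385, 201) [0.474  0.0667 0.074 ] r 0.0478 a 186.9
(330, 416) [0.5696 0.0781 0.074 ] r 0.0484 a 6.7
(482, 380) [0.541  0.1171 0.074 ] r 0.0487 a 66.4
(408, 463) [0.474  0.0649 0.074 ] r 0.0477 a 187.4
(538, 360) [0.5033 0.0269 0.074 ] r 0.0478 a 247.9
```

Request:
move_arm(plan=[{"translation":[0.003,0,0],"rot":[0,0,-2],"fingers":-0.3},{"translation":[0.0015,0,0],"rot":[0,0,-1.5],"fingers":-0.3},{"translation":[0,0,0],"rot":[0,0,0],"fingers":-0.3}])

```text
clock: 9.0
eef_pos: [0.5623, 0.0353, 0.0835]
ee_rot: [[0.652, 0.758, -0.003], [0.758, -0.652, -0.003], [-0.004, -0.0, -1.0]]
contact_force: [0.0, -0.3, 0.1]
opening: 0.348
```

```bash
python3 -c "
from h import *
pol()
"
```

```text
t 9.00 rad 0.0548 ang 318.2 toolx-90 319.3 z 0.0835 tiltfix -0.0 0.2 F [ 0.  -0.3  0.1] 0.348
```

Request:
move_arm(plan=[{"translation":[0.0013,0,0],"rot":[0,0,0],"fingers":-0.3},{"translation":[0,0,0],"rot":[0,0,0],"fingers":-0.3}])

```text
clock: 9.17
eef_pos: [0.5631, 0.0361, 0.0835]
ee_rot: [[0.654, 0.757, -0.003], [0.757, -0.654, -0.003], [-0.004, -0.0, -1.0]]
contact_force: [0.0, -0.2, 0.6]
opening: 0.35
```

```bash
python3 -c "
from h import *
pol()
for n in('scene','top'): crop(r.capture(n),n+'c8.png',k=7,R=42)"
```

```text
t 9.17 rad 0.0549 ang 319.4 toolx-90 319.2 z 0.0835 tiltfix -0.0 0.2 F [ 0.  -0.2  0.6] 0.35
crop origin 239 158 k 7
crop origin 226 206 k 7
```

View pics/scenec8.png

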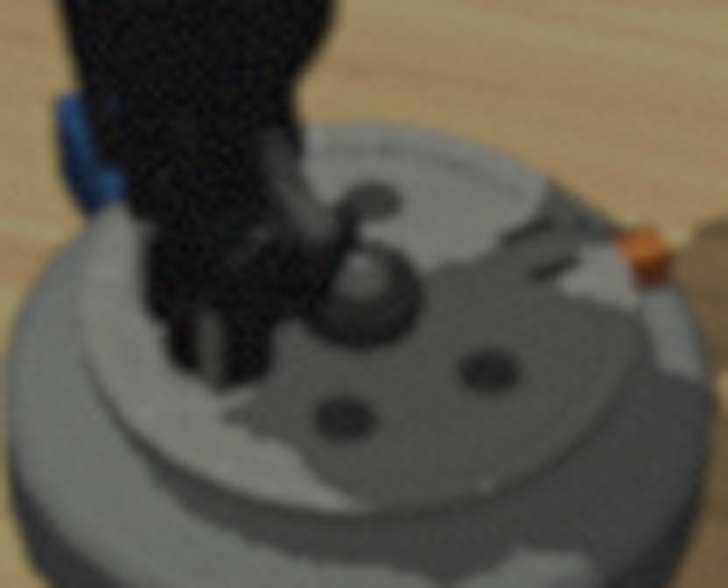

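View pics/topc8.png

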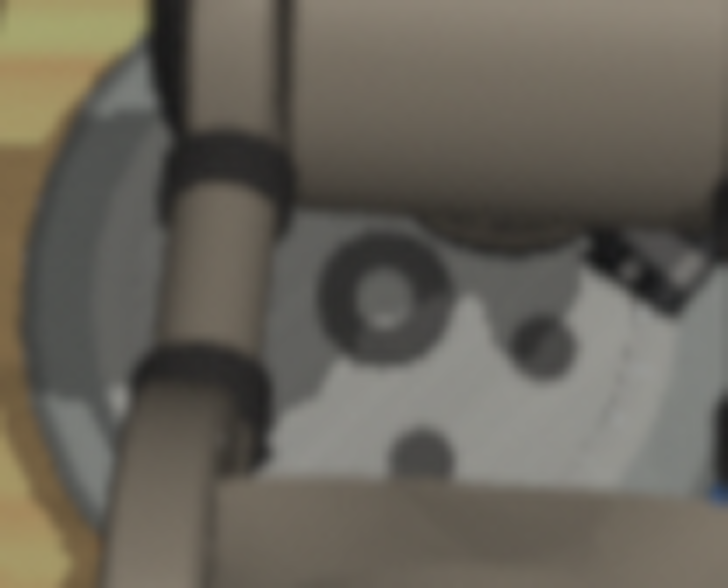

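```bash
python3 -c "
from h import *
c=r.capture('scene')
for p,z in(((528,232),.074),((553,267),.074),((344,418),.074),((490,371),.074)): ang(c,(239,158),7,p,z,(.5215,.0725))
c=r.capture('top')
for p,z in(((421,460),.074),((543,347),.074)): ang(c,(226,206),7,p,z,(.5213,.0711))
"
```

```text
(528, 232) [0.4738 0.1133 0.074 ] r 0.0628 a 139.4
(553, 267) [0.4868 0.1248 0.074 ] r 0.0628 a 123.6
(344, 418) [0.5691 0.0823 0.074 ] r 0.0486 a 11.7
(490, 371) [0.5366 0.1183 0.074 ] r 0.0483 a 71.8
(421, 460) [0.4748 0.0612 0.074 ] r 0.0475 a 192.1
(543, 347) [0.5071 0.0254 0.074 ] r 0.0479 a 252.7
```

The notch now measures 131.5–132.2° and the pin about 132°. I'll back the finger off, rise, shut the fingers and look with a clear view.

Request:
move_arm(plan=[{"translation":[-0.005,0,0],"rot":[0,0,0],"fingers":-0.3},{"translation":[0,0,-0.02],"rot":[0,0,0],"fingers":-0.3},{"translation":[0,0,-0.02],"rot":[0,0,0],"fingers":-0.3},{"translation":[0,0,-0.03],"rot":[0,0,0],"fingers":-1},{"translation":[0,-0.04,-0.03],"rot":[0,0,0],"fingers":-1},{"translation":[0,-0.02,-0.02],"rot":[0,0,0],"fingers":-1},{"translation":[0,0,0],"rot":[0,0,0],"fingers":-1}])

```text
clock: 9.95
eef_pos: [0.5169, 0.0663, 0.2013]
ee_rot: [[0.656, 0.754, -0.009], [0.754, -0.656, -0.002], [-0.007, -0.006, -1.0]]
contact_force: [1.3, -0.1, 0.5]
opening: 0.001
```

```bash
python3 -c "
from h import *
pol()
s=r.get_state();R=s['ee_rot'];print(s['eef_pos'],R.T@(np.array([.5214,.0718,.096])-s['eef_pos']))
for n in('scene','top'): crop(r.capture(n),n+'c9.png',k=7,R=42)"
```

```text
t 9.95 rad 0.0071 ang 231.0 toolx-90 319.0 z 0.2013 tiltfix -0.3 0.4 F [ 1.3 -0.1  0.5] 0.001
[0.51690588 0.06625885 0.20125936] [0.00788689 0.00034549 0.1052051 ]
crop origin 239 158 k 7
crop origin 226 206 k 7
```

View pics/scenec9.png

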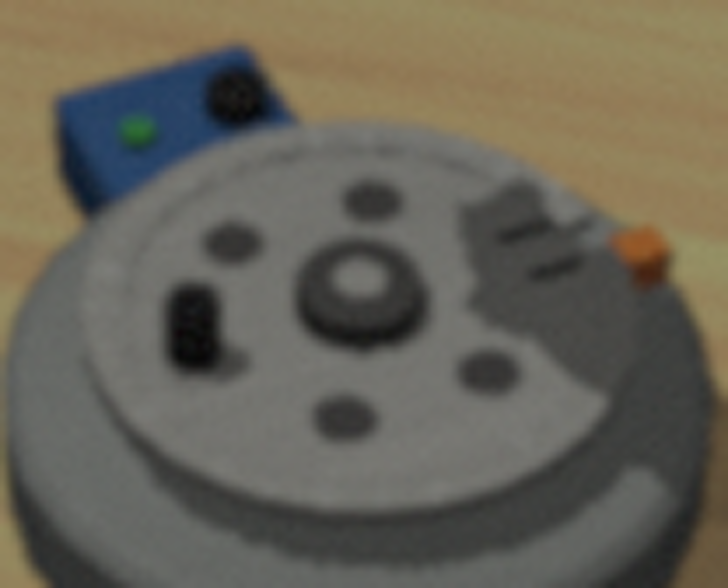

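```bash
python3 -c "
from h import *
c=r.capture('scene')
for p,z in(((193,297),.099),((525,231),.074),((555,268),.074),((232,243),.074),((372,200),.074),((344,418),.074),((490,371),.074)): ang(c,(239,158),7,p,z,(.5215,.0725))
"
```

```text
(193, 297) [0.5584 0.0316 0.099 ] r 0.0551 a 312.1
(525, 231) [0.4737 0.1123 0.074 ] r 0.0622 a 140.2
(555, 268) [0.487  0.1255 0.074 ] r 0.0632 a 123.1
(232, 243) [0.5073 0.0269 0.074 ] r 0.0477 a 252.7
(372, 200) [0.4748 0.0627 0.074 ] r 0.0477 a 191.9
(344, 418) [0.5691 0.0823 0.074 ] r 0.0486 a 11.7
(490, 371) [0.5366 0.1183 0.074 ] r 0.0483 a 71.8
```

Request:
move_arm(plan=[{"translation":[0.008,0,0.03],"rot":[-0.3,0.4,0],"fingers":-1},{"translation":[0,0,0.03],"rot":[0,0,0],"fingers":-1},{"translation":[0,0,0.03],"rot":[0,0,0],"fingers":-1},{"translation":[0,0,0],"rot":[0,0,0],"fingers":-1}])

```text
clock: 10.43
eef_pos: [0.5232, 0.0678, 0.1006]
ee_rot: [[0.659, 0.752, -0.006], [0.752, -0.659, -0.001], [-0.005, -0.004, -1.0]]
contact_force: [-1.3, 0.6, -0.2]
opening: 0.001
```

```bash
python3 -c "
from h import *
pol()
s=r.get_state();R=s['ee_rot'];print(s['eef_pos'],R.T@(np.array([.5214,.0718,.086])-s['eef_pos']))"
```

```text
t 10.43 rad 0.0044 ang 293.7 toolx-90 318.8 z 0.1006 tiltfix -0.2 0.3 F [-1.3  0.6 -0.2] 0.001
[0.52316092 0.06779681 0.1005826 ] [ 0.00192533 -0.00390699  0.01458791]
```

Request:
move_arm(plan=[{"translation":[0.002,-0.004,0.004],"rot":[0,0,0],"fingers":-1},{"translation":[0,0,0.004],"rot":[0,0,0],"fingers":-1},{"translation":[0,0,0.004],"rot":[0,0,0],"fingers":-1},{"translation":[0,0,0.004],"rot":[0,0,0],"fingers":-1},{"translation":[0,0,0.004],"rot":[0,0,0],"fingers":-1},{"translation":[0,0,0.004],"rot":[0,0,0],"fingers":-1},{"translation":[0,0,0.004],"rot":[0,0,0],"fingers":-1}])

```text
clock: 11.02
eef_pos: [0.5228, 0.0707, 0.0728]
ee_rot: [[0.66, 0.751, -0.006], [0.751, -0.66, -0.002], [-0.005, -0.004, -1.0]]
contact_force: [-1.9, -0.6, 3.1]
opening: -0.003
```

Request:
move_arm(plan=[{"translation":[0,0,0.004],"rot":[0,0,0],"fingers":-1},{"translation":[0,0,0.005],"rot":[0,0,0],"fingers":-1},{"translation":[0,0,0.006],"rot":[0,0,0],"fingers":-1}])

```text
clock: 11.27
eef_pos: [0.523, 0.0708, 0.0718]
ee_rot: [[0.659, 0.752, -0.0], [0.752, -0.659, -0.003], [-0.002, 0.002, -1.0]]
contact_force: [-24.3, -1.8, 67.3]
opening: 0.003
```

Firm stop at the home height, z = 0.0718. Releasing and retreating upward.

Request:
move_arm(plan=[{"translation":[0,0,-0.005],"rot":[0,0,0],"fingers":-1},{"translation":[0,0,-0.03],"rot":[0,0,0],"fingers":-1},{"translation":[0,0,-0.04],"rot":[0,0,0],"fingers":-1},{"translation":[0,0,-0.04],"rot":[0,0,0],"fingers":-1},{"translation":[0,0,-0.03],"rot":[0,0,0],"fingers":-1},{"translation":[0,0,0],"rot":[0,0,0],"fingers":-1}])

```text
clock: 11.77
eef_pos: [0.5236, 0.0711, 0.2266]
ee_rot: [[0.659, 0.752, 0.008], [0.752, -0.659, -0.003], [0.003, 0.008, -1.0]]
contact_force: [0.6, -0.7, 1.1]
opening: -0.002
```

```bash
python3 -c "
from h import *
pol()
c=look('scene',['hub_top','notch','pin','peg_top','spool','giftbox','core']); crop(c,'scenec10.png',k=7,R=42)
c=look('top',['notch','spool','giftbox','core'])"
```

```text
t 11.77 rad 0.0023 ang 343.5 toolx-90 318.8 z 0.2266 tiltfix 0.5 -0.2 F [ 0.6 -0.7  1.1] -0.002
scene hub_top [0.518  0.0702 0.0701] 0.87
scene notch [0.4701 0.1344 0.0571] 0.92
scene pin [0.4663 0.1338 0.0619] 0.92
scene peg_top [0.563  0.0255 0.0822] 0.95
scene spool [ 0.4136  0.2484 -0.0005] 0.96
scene giftbox [ 6.578e-01 -5.220e-02  1.000e-04] 0.91
scene core [ 6.234e-01  2.316e-01 -1.000e-04] 0.83
crop origin 239 158 k 7
top notch [0.4677 0.127  0.0627] 0.85
top spool [ 0.4186  0.2448 -0.0015] 0.97
top giftbox [ 0.6592 -0.0523 -0.0008] 0.59
top core [0.6245 0.2307 0.001 ] 0.67
```

View pics/scenec10.png

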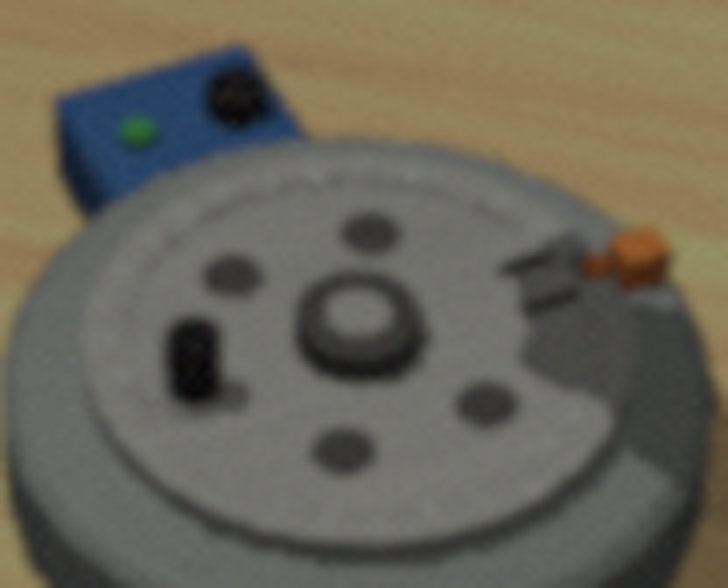

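The picture shows the plate sunk. The orange pin at about (595,265) stands in the notch between the two lines, next to the tab at (640,257). Hub and peg are about 14–17 mm lower than before, and the bystanders have not moved.

```bash
python3 -c "
from cell import r
print(r.finish_job())"
```

```text
the job is handed in; nothing more can be done
None
```

The plate is fully down with the orange pin standing in its notch, and I handed the job in at about 12 s of the 45 s allowed. `finish_job()` gives no verdict.

**What I did:** I put the part-open fingertips either side of the peg and pushed it about 145° counter-clockwise, until the notch measured about 132°, in line with the pin. I then rose clear, shut the fingers, pressed the hub down to a hard stop and backed off upward.

**Last checks:**
- **Depth:** the fingertips stopped at 71.8 mm, against 72 mm for the plate home. The reported hub and peg heights afterwards (70 mm and 82 mm) fit that.
- **Notch on pin:** the scene picture shows the pin in the notch. From the scene camera the notch and pin came out about 4 mm apart. The top camera put the notch about 7 mm from the pin, at 62.7 mm height. That is off the scene reading and within the network's error, so I trusted the picture and the full drop.
- **Bystanders:** spool, box and tube were all within about 5 mm of where they started, which is also within measuring error.
- **Forces:** the final press against the stop peaked at about 67 N at the last reading, harder than needed. It was on the fingertips and under the 120 N wrist limit.

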